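Pack silver caddy lids in a travelling case

ROBOT

A 6-joint arm with a two-finger parallel gripper is mounted at the origin on the work surface. World frame = base frame: x ahead of the robot, y to its left, z up, the work surface at z = 0. Lengths are in m, angles in rad, forces in N, time in s.
With the tool pointing down it reaches from about 0.25 to 0.775 m from the base axis. Payload 4 kg.
Tool frame: the origin (TCP) lies on the centre line of the jaws, within the pads' length; the fingertips stand robot.tips_ahead ahead of it and the grasp point (between the pads) lies 8 mm behind it (robot.tips_ahead is the distance from the TCP to the fingertips, in m); z points along the fingers, y is the line along which they close (so a half turn about z gives the same grasp; the last joint's range is limited). The gripper opens to 94 mm and grips with 3 to 60 N. Pads are 16 mm wide; open, the fingers measure 119 mm over their backs; the gripper's body (75 mm by 177 mm) begins 78 mm behind the grasp point.
Start: joints at [-1.224, 0.087, 1.371, -0, 1.684, -0.103], TCP at [0.239, -0.495, 0.217] pointing down, gripper open.
Joint ranges: [-3.1, 3.1], [-0.76, 2.03], [0.27, 2.55], [-1.08, 4.22], [0.17, 2.65], [-2.57, 2.57]. Speed limits (rad/s): [2.79, 2.79, 3.14, 3.14, 3.14, 3.14].

INTERFACE

Orientations are given as [roll, pitch, yaw] about the fixed x, y, z axes, in that order (R = Rz(yaw) Ry(pitch) Rx(roll)).
In Python, from bench import robot, snapshot, close_job, spotter gives the robot as it stands. The module is installed in compiled form; this text tells all that it offers.
- The arm moves only by the tool servo_tool, never from a script. Its argument "commands" is one flat list of numbers, 7 for each row, row after row: the shift along the tool's x, y, z in m, then the turn, a rotation vector about the tool's x, y, z in degrees, then the finger opening in m, from 0 to 0.094. In form: [x, y, z, ax, ay, az, grip, x, y, z, ax, ay, az, grip, ...]. A call has 1 to 10 rows; each row is the pose to reach, as a shift and turn from the pose commanded when the call began, along the tool's axes at that moment; what a row does not reach only later rows make up. A row lasts 1/8 s, in which the tool goes at most 62.5 mm and 10.7 degrees, less where a joint would pass 70% of its speed; a pose out of reach is approached as far as the arm can. A call with a gripper value outside its range is refused whole. The fingers move at their own pace and stop on an object; the grip force is fixed at half the most. Time passes only in rows, so rows that repeat a pose let the fingers close. It gives the time, the measured TCP pose, the force, the opening and the grip force at its end, in the units of the state.
- robot.get_obs(): the state, without advancing time (a new reading comes with each control period).
- snapshot(name): name is "side" or "top"; returns a dict with "img" (400x640x3 uint8, blue, green, red), "camera_matrix" (3x3 intrinsics, pixels), "extrinsics" (4x4, takes a point from camera to world coordinates). Camera axes: x right, y down, z forward; pixel columns grow to the right and rows downward; lengths in m; the calibration is good to about 2 mm. A picture is of the moment at which its call begins. There is no depth.
- close_job(): hands the job in; it is judged then, once.
Trained networks look in a picture, given as the dict that the camera call returned (one of the last four; its "shot" number tells which), for a name from the list of things; names that differ only in an ending like _2 or _b are one class to them, and where a whole thing is asked for, a point or a joint stands for the part that bears it (a point fixed in the world has none). Each returns a list of dicts, best first, with "conf" (0 to 1); they miss things now and then, are a little off and sometimes report something else, mostly with a low value. They report only what shows in the picture. A call takes as long as a camera call. They do not tell look-alikes from the thing itself.
- spotter.trace(name, picture): "region" (400x640 bool, what is visible of it) and "box" ([left, top, width, height] in pixels, round what is visible of it).
The state is a dict: "time": time; "joint_positions": joint angles; "qvel": joint speeds; "joint_torque": joint torques, N m; "tool_pos": TCP position; "ee_rot": TCP orientation; "wrist_force": force on the tool from outside, world axes, zero at the start; "wrist_torque": the same for the moment, N m; "width": finger opening in m; "finger_force": force on a finger pad.
Only numpy, scipy, OpenCV 4.12 (cv2) and the standard library are available. Lean on these libraries where they do the work, as an engineer would, in place of code of your own. Each camera call takes 0.05 s, during which the arm holds its last target. There are 200 camera calls.

TASK

Pack the finished silver caddy lids for delivery: set every lid, knob up, in a recess of its own in the open wooden case and press it down so that it lies flat and level. Then lay the wooden cover plate, grip bar up, inside the case and press it down level on its four corner posts, and last swing the upper half of the case over and press it fully shut, rim to rim. Leave the other things on the bench where they are.

Things in the scene. Friction and masses are not known exactly. Their poses are not given: they have to be found in the camera images.
- case: Lower half of a dark wooden case, fixed, open upwards, 166 x 166 mm, rim 52 mm high, walls 8 mm. Origin: centre of its underside; z up; hinge along its -y side. Inside: a cork insert (top 14 mm up) with four square recesses 56 x 56 mm, 6 mm deep, centred at (+-33, +-33) mm; in the inner corners four posts 14 x 14 mm, tops 36 mm up, the ledge for the cover plate.
- ledge (a point): Centre of the plane of the four post tops in the lower half, 36 mm above the case's underside: where the centre of the cover plate's underside belongs. Axes as the case.
- hinge_line (a point): Middle of the hinge line, in the case's frame at (0, -83, 52) mm; the hinge turns about the case's x axis.
- shell (a joint): Upper half of the case, a shell 166 x 166 mm, 32 mm deep, hinged to the lower half. rad: 0 = closed, rims edge to edge; about 1.9 = as found, leaning back open; stop at 2.3. The stiff hinge holds it at any angle; moving it takes 2 to 4 N at its free edge.
- shell_edge (a point): On the upper half: middle of the rim of its free edge, 166 mm from the hinge line. Axes: at joint 0 as the case's; y points from hinge to free edge, z to the shell's outer face, which lies 32 mm along z. A brass thumb tab, 40 mm along x, 8 mm thick, stands 18 mm out beyond the free edge along y, its mid-thickness 8 mm along z.
- recess0 (a point): Centre of the floor of one recess in the lower half, 8 mm above the case's underside. Axes as the case.
- recess1 (a point): Centre of the floor of one recess in the lower half, 8 mm above the case's underside. Axes as the case.
- recess2 (a point): Centre of the floor of one recess in the lower half, 8 mm above the case's underside. Axes as the case.
- recess3 (a point): Centre of the floor of one recess in the lower half, 8 mm above the case's underside. Axes as the case.
- lid0: Silver caddy lid (may be absent): flat disc 52 mm across, 6 mm thick, with a round knob 15 mm across standing 18 mm above the disc (24 mm in all). Origin: centre of its underside; z along the knob. 70 g.
- lid1: Silver caddy lid (may be absent): flat disc 52 mm across, 6 mm thick, with a round knob 15 mm across standing 18 mm above the disc (24 mm in all). Origin: centre of its underside; z along the knob. 70 g.
- lid2: Silver caddy lid (may be absent): flat disc 52 mm across, 6 mm thick, with a round knob 15 mm across standing 18 mm above the disc (24 mm in all). Origin: centre of its underside; z along the knob. 70 g.
- lid3: Silver caddy lid (may be absent): flat disc 52 mm across, 6 mm thick, with a round knob 15 mm across standing 18 mm above the disc (24 mm in all). Origin: centre of its underside; z along the knob. 70 g.
- cover: Loose square wooden cover plate 144 x 144 x 6 mm with a wooden grip bar in its middle, 14 mm thick along its x, 50 mm long along its y, 20 mm above the plate (26 mm in all). Origin: centre of its underside; z up. 140 g.
- tin: Bystander, leave in place: open brass bowl, 90 mm wide, 45 mm high.
- hammer: Bystander, leave in place: small hammer lying flat.
- graver: Bystander, leave in place: dark steel graving rod lying flat, 110 mm long, 12 mm thick.
- brush: Bystander, leave in place: brush lying flat.
- pitchblock: Bystander, leave in place: wooden block 50 x 50 x 30 mm.
- teapot: Bystander, leave in place: small silver teapot, body 86 mm wide, 66 mm high.
- spool: Bystander, leave in place: brass spool, 44 mm wide, 38 mm high.
There are look-alikes about, which are no part of the job. Leave any black or blue look-alike of the lid1 alone. Leave any orange look-alike of the case alone.

How it is judged:
By the outcome, as a careful person would: the job done as asked, in the order asked, and still so for the second after the job is handed in, with the robot touching nothing.
Of lid0, lid1, lid2, lid3 only 2 to 4 are there at a start; the rules pass over those that are not, and their reading is None.
At some moment in a run one of lid0, lid1, lid2, lid3, cover may be knocked a few centimetres aside while the robot is not near it.
Once in a run the grip may slacken for a moment while it holds something.
It also fails if it takes over 210 s, if anything falls off the work surface, if the arm or the gripper's body presses on something with over 40 N, if the wrist force passes 120 N, or if a joint passes its speed limit or range.

## Working session

There is one attempt and no reset: what is moved stays moved. The work goes in short steps, Python scripts to look and compute and a tool call to move; the robot and the scene stay as the last step left them, time stands still between calls to the robot, and variables do not carry over. Pictures are saved under pics/ and viewed, at most 14 in all, crops included, and the job is handed in when it is done.

Besides the shell and the picture viewer there is one more tool, called after "Request:" by a JSON object that holds its "op" and its "data", one argument or row to a line. servo_tool: Moves the arm, as the interface text tells. Its arguments: {"type":"object","properties":{"commands":{"type":"array","items":{"type":"number"}}},"required":["commands"]}

```bash
ls; mkdir -p pics
cat > h.py <<'E'
import numpy as np, cv2
from scipy.spatial.transform import Rotation as Ro
from bench import robot, snapshot, close_job, spotter
def px2w(p, s, z):
    K=s["camera_matrix"];E=s["extrinsics"]
    d=E[:3,:3]@np.linalg.solve(K,[p[0],p[1],1.]);o=E[:3,3]
    return o+d*(z-o[2])/d[2]
def w2px(P,s):
    K=s["camera_matrix"];E=s["extrinsics"]
    c=(np.atleast_2d(P)-E[:3,3])@E[:3,:3]; u=c@K.T
    return u[:,:2]/u[:,2:]
E
python3 - <<'E'
from h import *
for n in("top","side"):
    s=snapshot(n); cv2.imwrite(f"pics/{n}0.png",s["img"]); print(n,s["camera_matrix"].round(1).tolist(),s["extrinsics"].round(3).tolist())
    for c in ["lid1","case","cover","shell"]:
        for d in spotter.trace(c,s):
            m=d["region"]; ys,xs=np.nonzero(m); print(c,round(d["conf"],2),d["box"],xs.mean().round(1),ys.mean().round(1),s["img"][m].mean(0).round())
o=robot.get_obs();print(o, robot.tips_ahead)
E
```

```text
pics
top [[418.1, 0.0, 318.4], [0.0, 418.1, 213.2], [0.0, 0.0, 1.0]] [[0.015, -0.991, 0.134, 0.414], [-1.0, -0.014, 0.006, 0.048], [-0.004, -0.134, -0.991, 0.991], [0.0, 0.0, 0.0, 1.0]]
lid1 0.79 [307.4, 247.7, 24.2, 19.3] 317.4 257.5 [117. 126. 133.]
lid1 0.79 [297.3, 291.9, 23.9, 24.3] 309.7 303.4 [121.  67.  39.]
lid1 0.77 [263.8, 288.1, 19.6, 21.4] 273.5 297.1 [24. 24. 25.]
lid1 0.75 [295.0, 164.3, 19.5, 19.4] 305.1 173.1 [112. 122. 130.]
lid1 0.74 [251.8, 166.3, 21.2, 19.5] 261.6 178.0 [112. 122. 130.]
lid1 0.59 [254.5, 246.0, 23.6, 26.1] 262.9 258.6 [105. 114. 121.]
lid1 0.33 [337.4, 266.7, 31.0, 26.1] 350.7 277.8 [ 49.  80. 119.]
case 0.96 [408.8, 285.1, 95.5, 87.6] 456.9 329.5 [ 35.  85. 153.]
case 0.7 [354.4, 152.7, 143.8, 94.5] 428.2 204.2 [38. 59. 84.]
cover 0.66 [165.7, 172.7, 64.7, 64.8] 197.2 206.1 [32. 50. 77.]
cover 0.5 [294.7, 164.6, 22.5, 17.2] 305.2 172.9 [112. 122. 130.]
shell 0.96 [433.0, 151.2, 60.9, 88.7] 464.2 200.7 [40. 62. 87.]
shell 0.91 [411.8, 285.9, 94.0, 83.2] 458.8 330.0 [ 35.  86. 155.]
shell 0.72 [290.2, 90.0, 82.7, 43.0] 321.9 116.2 [ 85. 113. 135.]
[... 916 characters left out ...]
0.5, 'joint_positions': array([-1.22414030e+00,  8.72046932e-02,  1.37074055e+00, -4.33781383e-05,
        1.68360900e+00, -1.03062029e-01]), 'qvel': array([-0.00016331, -0.00242937, -0.00165718,  0.00109057, -0.00053842,
        0.0003086 ]), 'joint_torque': array([-3.55724696e-04, -3.39624846e+01, -3.02265894e+01,  7.17881857e-02,
        2.44140584e-02, -1.82399828e-05]), 'tool_pos': array([ 0.23909202, -0.49531052,  0.21648271]), 'ee_rot': array([3.14155888e+00, 4.68257537e-05, 4.49713171e-01]), 'wrist_force': array([-0.7411141 , -0.32562132,  0.376066  ]), 'wrist_torque': array([ 6.33964340e-05, -1.05064193e-02, -2.71080139e-02]), 'finger_force': 0.0, 'width': 0.09381475300242163} 0.011
```

Run:
```python
import cv2
a=cv2.imread("pics/top0.png");cv2.imwrite("pics/top0c.png",cv2.resize(a[70:390,140:540],None,fx=2,fy=2,interpolation=cv2.INTER_CUBIC)[:600])
b=cv2.imread("pics/side0.png");cv2.imwrite("pics/side0c.png",cv2.resize(b[60:360,190:590],None,fx=2,fy=2,interpolation=cv2.INTER_CUBIC))
```

```text
(no output)
```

View pics/top0c.png

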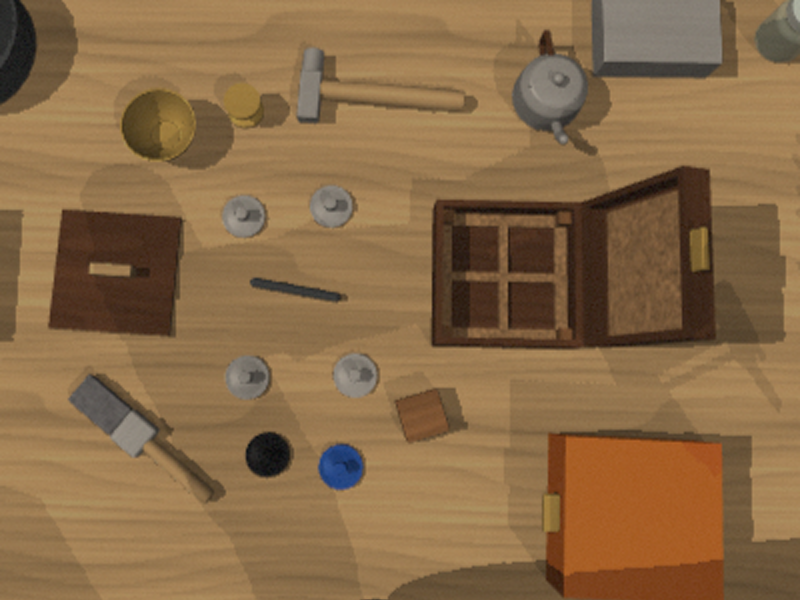

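View pics/side0c.png

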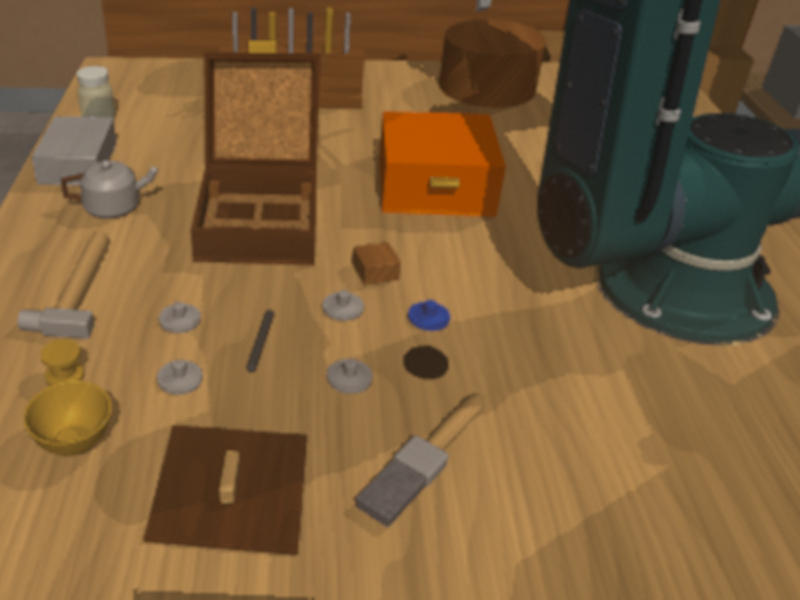

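The top crop (2x, offset 140,70) shows four silver lids, knob up. In full-image pixels they are at (262,178), (305,173), (263,258) and (317,257). The black one at (273,297) and the blue one at (310,303) are look-alikes. The dark brown open case is at about (395,205) and the orange closed one at (457,330) is a look-alike. The cover is at (197,206), bar up. The side crop agrees.

Next I'll fit poses from the masks and enlarge the case and cover.

```bash
cat >> h.py <<'E'
from scipy.optimize import minimize
a=np.linspace(0,2*np.pi,48,endpoint=False)
def ring(r,z): return np.c_[r*np.cos(a),r*np.sin(a),np.full(48,z)]
SS=8
def poly(P,s):
    m=np.zeros((400*SS,640*SS),np.uint8)
    for Q in P:
        h=cv2.convexHull(w2px(Q,s).astype(np.float32))
        cv2.fillConvexPoly(m,np.round((h+.5)*SS).astype(np.int32),1)
    return cv2.resize(m.astype(np.float32),(640,400),interpolation=cv2.INTER_AREA)
def lidmodel(x,y,z=0): 
    d=np.array([x,y,z]); return [np.r_[ring(.026,0),ring(.026,.006)]+d, np.r_[ring(.0075,.006),ring(.0075,.024)]+d]
def fitlid(reg,s,z=0):
    reg=reg.astype(np.float32); ys,xs=np.nonzero(reg); g=px2w((xs.mean(),ys.mean()),s,z+.005)[:2]
    f=lambda v:np.abs(poly(lidmodel(v[0]/1e3,v[1]/1e3,z),s)-reg).sum()
    r=minimize(f,g*1e3,method="Nelder-Mead",options=dict(initial_simplex=g*1e3+np.array([[0,0],[6,0],[0,6]]),xatol=.1,fatol=.1,maxiter=60))
    return r.x, r.fun, reg.sum()
E
python3 - <<'E'
from h import *
T=snapshot("top");S=snapshot("side")
for n,s in(("top",T),("side",S)):
    for d in spotter.trace("lid1",s):
        if d["conf"]<.4: continue
        x,f,A=fitlid(d["region"],s); print(n,d["conf"].__round__(2),np.round(d["box"][:2]),x.round(1),round(float(f)),A,s["img"][d["region"]].mean(0).round())
im=T["img"]
c=cv2.resize(im[145:255,350:506],None,fx=5,fy=5,interpolation=cv2.INTER_CUBIC);cv2.imwrite("pics/case.png",c)
c=cv2.resize(im[165:245,155:240],None,fx=7,fy=7,interpolation=cv2.INTER_CUBIC);cv2.imwrite("pics/cover.png",c)
E
```

```text
top 0.97 [300. 294.] [336.7  69.2] 47 364.0 [120.  67.  39.]
top 0.9 [308. 249.] [441.7  54.7] 17 392.0 [115. 126. 134.]
top 0.74 [296. 165.] [644.2  87.1] 26 349.0 [112. 122. 129.]
top 0.68 [252. 166.] [630.9 192.5] 19 359.0 [112. 122. 130.]
top 0.66 [255. 249.] [436.  181.1] 30 372.0 [103. 113. 120.]
top 0.63 [262. 289.] [349.1 155.2] 23 393.0 [25. 26. 28.]
side 0.81 [394. 212.] [337.   71.4] 45 223.0 [118.  67.  59.]
side 0.72 [355. 207.] [442.6  57.3] 22 263.0 [104. 119. 134.]
side 0.65 [390. 236.] [349.5 157.5] 50 269.0 [27. 42. 56.]
side 0.62 [287.  79.] [506.2 -61.2] 6016 6221.0 [ 40.  74. 110.]
side 0.53 [268. 212.] [644.5  88.4] 15 260.0 [106. 120. 134.]
```

View pics/case.png

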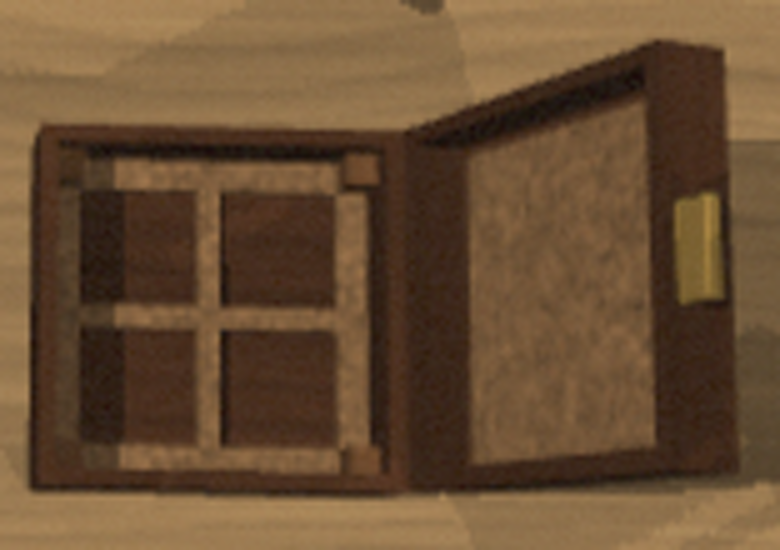

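View pics/cover.png

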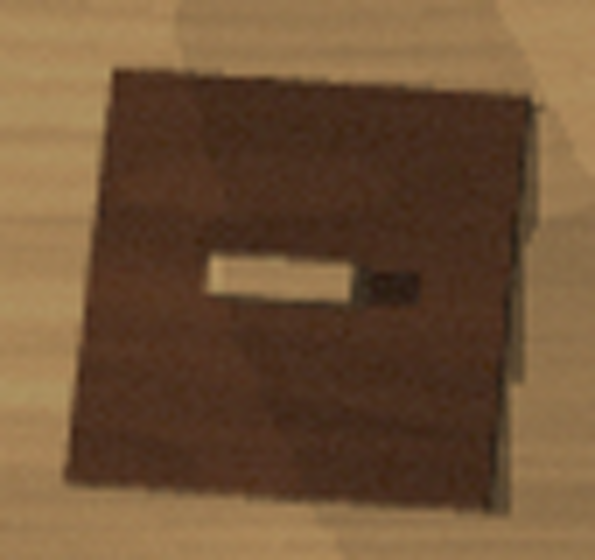

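The case crop shows rim corners at (40,127), (405,130), (33,488) and (408,490), with the recess cross centred at about (209,317). The cover crop shows top corners at (113,70), (533,97), (497,512) and (68,483), with the bar top between (208,254) and (352,304).

Run:
```python
from h import *
from scipy.optimize import least_squares
T=snapshot("top")
def fit(img,obj,g):
    img=np.array(img);obj=np.array(obj)/1e3
    def pose(v):
        c,s_=np.cos(v[2]),np.sin(v[2]);R=np.array([[c,-s_,0],[s_,c,0],[0,0,1]]);return obj@R.T+[v[0],v[1],0]
    r=least_squares(lambda v:(w2px(pose(v),T)-img).ravel(),g,x_scale=[.01,.01,.1],loss="soft_l1")
    return r.x,(w2px(pose(r.x),T)-img).round(2)
f=lambda L,o,k:[((x+.5)/k-.5+o[0],(y+.5)/k-.5+o[1]) for x,y in L]
# case: +x is up in image, +y left
img=f([(40,127),(33,488),(405,130),(408,490),(209,317),(79,192),(336,194),(336,445),(80,444),(197,305),(222,330)],(350,145),5)
obj=[(83,83,52),(-83,83,52),(83,-83,52),(-83,-83,52),(0,0,14),(61,61,14),(61,-61,14),(-61,-61,14),(-61,61,14),(5,5,14),(-5,-5,14)]
v,r=fit(img,obj,[.56,-.13,0]);print("case",v,r.tolist())
img=f([(113,70),(533,97),(497,512),(68,483),(208,254),(355,263),(352,304),(207,293)],(155,165),7)
obj=[(72,72,6),(72,-72,6),(-72,-72,6),(-72,72,6),(7,25,26),(7,-25,26),(-7,-25,26),(-7,25,26)]
v,r=fit(img,obj,[.43,.34,0]);print("cover",v,r.tolist())
```

```text
case [ 0.55998891 -0.11782443 -0.00160077] [[-0.0, -0.53], [1.09, -0.46], [-0.62, -0.02], [0.19, 0.36], [-0.18, 0.21], [-0.01, -0.56], [-0.07, -0.16], [0.7, 0.83], [-0.3, 0.18], [0.08, 0.48], [-0.64, -0.26]]
cover [ 0.56051454  0.34251879 -0.04789563] [[0.08, -0.17], [-0.46, -0.4], [-0.87, -0.02], [-0.2, 0.31], [0.37, -0.05], [0.62, -0.02], [0.46, 0.03], [-0.12, 0.28]]
```

Request:
{"op": "servo_tool", "data": {
  "commands": [0.042,-0.041,0.009,0,0,-6.4,0.045,0.084,-0.082,0.018,0,0,-12.8,0.045,0.127,-0.122,0.026,0,0,-19.3,0.045,0.169,-0.163,0.035,0,0,-25.7,0.045,0.211,-0.204,0.044,0,0,-32.1,0.045,0.253,-0.245,0.052,0,0,-38.5,0.045,0.296,-0.286,0.061,0,0,-44.9,0.045,0.338,-0.326,0.07,0,0,-51.4,0.045,0.38,-0.367,0.078,0,0,-57.8,0.045,0.4223,-0.408,0.0865,0,0,-64.2,0.045]
}}

```text
time: 2.0
tool_pos: [0.4426, 0.0576, 0.1302]
ee_rot: [3.14, 0.0, 1.574]
wrist_force: [1.3, -1.2, 0.6]
width: 0.0448
finger_force: 0.0
```

Request:
{"op": "servo_tool", "data": {
  "commands": [0,0,0,0,0,0,0.045,0,0,0,0,0,0,0.045]
}}

```text
time: 2.25
tool_pos: [0.4419, 0.0554, 0.13]
ee_rot: [-3.141, 0.001, 1.57]
wrist_force: [-0.1, 0.6, 0.4]
width: 0.0451
finger_force: 0.0
```

Request:
{"op": "servo_tool", "data": {
  "commands": [0,0,0.03,0,0,0,0.045,0,0,0.06,0,0,0,0.045,0,0,0.09,0,0,0,0.045,0,0,0.11,0,0,0,0.045,0,0,0.11,0,0,0,0.045,0,0,0.11,0,0,0,0.0,0,0,0.11,0,0,0,0.0,0,0,0.11,0,0,0,0.0,0,0,0.11,0,0,0,0.0]
}}

```text
time: 3.38
tool_pos: [0.4422, 0.0557, 0.0205]
ee_rot: [3.141, 0.0, 1.57]
wrist_force: [-1.6, -0.3, 2.4]
width: 0.0145
finger_force: 30.0
```

Request:
{"op": "servo_tool", "data": {
  "commands": [0,0,0,0,0,0,0.03,0,0,0,0,0,0,0.03,0,0,0,0,0,10,0.03,0,0,0,0,0,20,0.03,0,0,0,0,0,30,0.03,0,0,0,0,0,40,0.03,0,0,0,0,0,50,0.03,0,0,0,0,0,60,0.03,0,0,0,0,0,70,0.03,0,0,0,0,0,80,0.03]
}}

```text
time: 4.62
tool_pos: [0.4419, 0.0558, 0.0198]
ee_rot: [-3.142, 0.0, 0.168]
wrist_force: [-0.9, -0.4, -0.1]
width: 0.0302
finger_force: 0.0
```

Request:
{"op": "servo_tool", "data": {
  "commands": [0,0,0,0,0,10,0.03,0,0,0,0,0,10,0.0,0,0,0,0,0,10,0.0,0,0,0,0,0,10,0.0,0,0,0,0,0,10,0.0]
}}

```text
time: 5.25
tool_pos: [0.442, 0.0557, 0.0199]
ee_rot: [3.141, 0.0, 0.0]
wrist_force: [-0.0, 0.3, -1.6]
width: 0.0141
finger_force: 30.0
```

Request:
{"op": "servo_tool", "data": {
  "commands": [0,0,-0.04,0,0,0,0.0,0,0,-0.09,0,0,-10,0.0,0.01,0.025,-0.11,0,0,-20,0.0,0.022,0.053,-0.11,0,0,-30,0.0,0.034,0.083,-0.11,0,0,-40,0.0,0.047,0.113,-0.11,0,0,-50,0.0,0.06,0.143,-0.11,0,0,-60,0.0,0.071,0.173,-0.11,0,0,-70,0.0,0.08,0.195,-0.11,0,0,-80,0.0,0.0852,0.2055,-0.11,0,0,-90,0.0]
}}

```text
time: 6.5
tool_pos: [0.5273, -0.1512, 0.1295]
ee_rot: [-3.141, 0.0, 1.575]
wrist_force: [-1.1, -0.2, -1.0]
width: 0.0141
finger_force: 30.0
```

Request:
{"op": "servo_tool", "data": {
  "commands": [0,0,0,0,0,0,0.0,0,0,0,0,0,0,0.0]
}}

```text
time: 6.75
tool_pos: [0.5269, -0.1494, 0.1298]
ee_rot: [-3.141, -0.0, 1.568]
wrist_force: [0.2, -0.0, -1.4]
width: 0.0137
finger_force: 30.0
```

Run:
```python
from h import *
o=robot.get_obs();print(o["tool_pos"],o["ee_rot"],o["width"])
T=snapshot("top");S=snapshot("side")
for n,s in(("top",T),("side",S)):
    for d in spotter.trace("lid1",s):
        if d["conf"]<.4: continue
        z=0; x,f,A=fitlid(d["region"],s); print(n,d["conf"].__round__(2),np.round(d["box"]),x.round(1),round(float(f)),A,s["img"][d["region"]].mean(0).round())
a=T["img"][130:290,300:500];b=S["img"][60:220,220:420]
cv2.imwrite("pics/a1.png",cv2.resize(np.hstack([a,b]),None,fx=2,fy=2,interpolation=cv2.INTER_CUBIC))
```

```text
[ 0.52686152 -0.14939066  0.12976534] [-3.14106487e+00 -3.67153067e-04  1.56825489e+00] 0.013738717511945503
top 0.87 [253. 247.  23.  26.] [437.9 181.4] 25 373.0 [128. 138. 146.]
top 0.79 [299. 293.  21.  24.] [336.4  69.9] 29 385.0 [134.  75.  44.]
top 0.71 [251. 167.  20.  22.] [631.  192.5] 17 363.0 [111. 121. 128.]
top 0.68 [262. 288.  21.  22.] [349.3 155.5] 32 381.0 [30. 31. 32.]
top 0.62 [294. 164.  23.  19.] [644.8  87.6] 20 355.0 [124. 136. 143.]
top 0.53 [405. 206.   9.  19.] [ 546.1 -164.2] 260 128.0 [118. 128. 135.]
side 0.81 [268. 211.  20.  15.] [646.3  86.4] 49 215.0 [105. 116. 128.]
side 0.76 [268. 239.  25.  17.] [631.5 193.3] 29 335.0 [ 93. 106. 119.]
side 0.67 [393. 210.  22.  11.] [337.6  73.3] 19 256.0 [112.  68.  64.]
side 0.64 [325. 128.  13.  11.] [ 535.3 -354.7] 41 138.0 [ 94. 104. 115.]
```

View pics/a1.png

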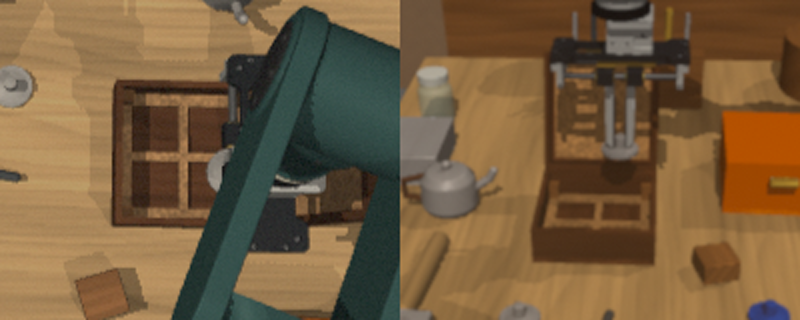

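The picture shows the lid held level over the case at about (215,170) in the left half, with the gripper body lying along x and clear of the shell. Lowering it now.

Request:
{"op": "servo_tool", "data": {
  "commands": [0,0,0.03,0,0,0,0.0,0,0,0.06,0,0,0,0.0,0,0,0.085,0,0,0,0.0,0,0,0.094,0,0,0,0.0,0,0,0.098,0,0,0,0.0,0,0,0.102,0,0,0,0.0,0,0,0.1035,0,0,0,0.0,0,0,0.1035,0,0,0,0.0]
}}

```text
time: 7.95
tool_pos: [0.5266, -0.15, 0.0279]
ee_rot: [-3.141, 0.0, 1.57]
wrist_force: [-5.9, 1.2, 4.6]
width: 0.0145
finger_force: 30.0
```

Request:
{"op": "servo_tool", "data": {
  "commands": [0,0,0,0,0,0,0.03,0,0,0,0,0,0,0.03,0,0,-0.03,0,0,0,0.035,0,0,-0.07,0,0,0,0.045,0.02,0.01,-0.1035,0,0,0,0.045,0.07,0.035,-0.1035,0,0,0,0.045,0.12,0.06,-0.1035,0,0,0,0.045,0.17,0.085,-0.1035,0,0,0,0.045,0.22,0.109,-0.1035,0,0,0,0.045,0.2377,0.1174,-0.1035,0,0,0,0.045]
}}

```text
time: 9.2
tool_pos: [0.6459, 0.0909, 0.1298]
ee_rot: [3.14, -0.001, 1.574]
wrist_force: [0.1, -0.9, -0.6]
width: 0.0452
finger_force: 0.0
```

Request:
{"op": "servo_tool", "data": {
  "commands": [0,0,0,0,0,0,0.045,0,0,0,0,0,0,0.045]
}}

```text
time: 9.45
tool_pos: [0.6444, 0.0862, 0.13]
ee_rot: [-3.141, 0.001, 1.569]
wrist_force: [0.8, -0.9, 0.3]
width: 0.0453
finger_force: 0.0
```

```bash
cat > look.py <<'E'
from h import *
o=robot.get_obs();print(o["time"],o["tool_pos"].round(4),o["ee_rot"].round(3),o["width"].round(4),o["wrist_force"].round(1))
T=snapshot("top");S=snapshot("side")
for n,s,b in(("top",T,(0.2,1.0)),("side",S,(-.7,-1.6))):
    for d in spotter.trace("lid1",s):
        if d["conf"]<.3: continue
        m=s["img"][d["region"]].mean(0)
        if m.max()-m.min()>45 or m.max()<75: continue
        x,f,A=fitlid(d["region"],s); z=0
        if x[1]<0: z=8;x,f,A=fitlid(d["region"],s,.008)
        print(n,d["conf"].__round__(2),(x+b).round(1),"z",z,round(float(f)),A)
E
python3 look.py
python3 - <<'E'
from h import *
a=snapshot("top")["img"][140:260,340:500];b=snapshot("side")["img"][80:200,240:400]
cv2.imwrite("pics/a2.png",cv2.resize(np.hstack([a,b]),None,fx=2.5,fy=2.5,interpolation=cv2.INTER_CUBIC))
E
```

```text
Traceback (most recent call last):
  File "look.py", line 2, in <module>
    o=robot.get_obs();print(o["time"],o["tool_pos"].round(4),o["ee_rot"].round(3),o["width"].round(4),o["wrist_force"].round(1))
                                                                                  ^^^^^^^^^^^^^^^^
AttributeError: 'float' object has no attribute 'round'
```

View pics/a2.png

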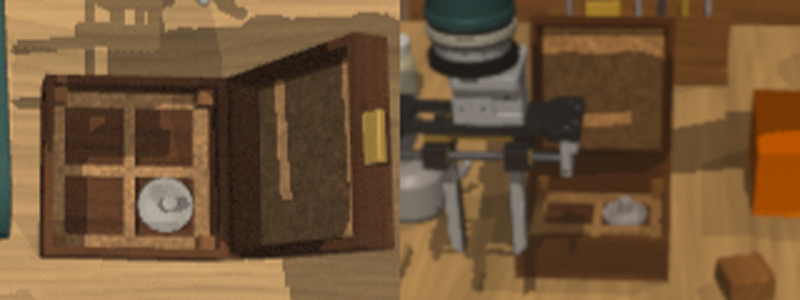

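The lid at (165,205) in the left half sits flat in its recess.

```bash
sed -i 's/o\["width"\].round(4)/round(o["width"],4)/' look.py; python3 look.py
```

```text
9.55 [0.6444 0.086  0.1302] [3.141 0.    1.568] 0.045 [-0.9 -0.5 -0.1]
top 0.63 [ 529.  -151.1] z 8 23 378.0
top 0.59 [642.  166.1] z 0 354 18.0
top 0.43 [442.8 202.5] z 0 311 86.0
side 0.82 [643.1  86.6] z 0 34 231.0
side 0.65 [631.1 192.1] z 0 29 302.0
side 0.52 [437. 181.] z 0 28 305.0
side 0.43 [ 528.3 -153.9] z 8 23 153.0
```

Request:
{"op": "servo_tool", "data": {
  "commands": [0.001,0,0.03,0,0,0,0.045,0.001,0,0.06,0,0,0,0.045,0.001,0,0.09,0,0,0,0.045,0.001,0,0.11,0,0,0,0.045,0.001,0,0.11,0,0,0,0.045,0.001,0,0.11,0,0,0,0.0,0.001,0,0.11,0,0,0,0.0,0.001,0,0.11,0,0,0,0.0,0.001,0,0.11,0,0,0,0.0]
}}

```text
time: 10.88
tool_pos: [0.6446, 0.0888, 0.0204]
ee_rot: [3.142, 0.0, 1.57]
wrist_force: [-0.9, -0.2, 1.4]
width: 0.0138
finger_force: 30.0
```

Request:
{"op": "servo_tool", "data": {
  "commands": [0,0,0,0,0,0,0.03,0,0,0,0,0,0,0.03,0,0,0,0,0,10,0.03,0,0,0,0,0,20,0.03,0,0,0,0,0,30,0.03,0,0,0,0,0,40,0.03,0,0,0,0,0,50,0.03,0,0,0,0,0,60,0.03,0,0,0,0,0,70,0.03,0,0,0,0,0,80,0.03]
}}

```text
time: 12.12
tool_pos: [0.6446, 0.0888, 0.0198]
ee_rot: [3.142, 0.0, 0.168]
wrist_force: [-0.3, 0.7, -0.1]
width: 0.0301
finger_force: 0.0
```

Request:
{"op": "servo_tool", "data": {
  "commands": [0,0,0,0,0,10,0.03,0,0,0,0,0,10,0.0,0,0,0,0,0,10,0.0,0,0,0,0,0,10,0.0,0,0,0,0,0,10,0.0]
}}

```text
time: 12.75
tool_pos: [0.6446, 0.0888, 0.0199]
ee_rot: [3.142, 0.0, 0.0]
wrist_force: [-1.3, -0.8, 0.3]
width: 0.0142
finger_force: 30.0
```

Request:
{"op": "servo_tool", "data": {
  "commands": [0,0,-0.04,0,0,0,0.0,0,0,-0.09,0,0,-10,0.0,-0.005,0.025,-0.11,0,0,-20,0.0,-0.012,0.06,-0.11,0,0,-30,0.0,-0.02,0.095,-0.11,0,0,-40,0.0,-0.028,0.13,-0.11,0,0,-50,0.0,-0.036,0.165,-0.11,0,0,-60,0.0,-0.044,0.2,-0.11,0,0,-70,0.0,-0.05,0.229,-0.11,0,0,-80,0.0,-0.0518,0.2386,-0.11,0,0,-90,0.0]
}}

```text
time: 14.0
tool_pos: [0.592, -0.1517, 0.1297]
ee_rot: [-3.141, 0.0, 1.574]
wrist_force: [-0.0, 0.1, -0.7]
width: 0.0141
finger_force: 30.0
```

Request:
{"op": "servo_tool", "data": {
  "commands": [0,0,0,0,0,0,0.0,0,0,0,0,0,0,0.0,0,0,0,0,0,0,0.0]
}}

```text
time: 14.38
tool_pos: [0.5929, -0.149, 0.1299]
ee_rot: [-3.142, -0.0, 1.57]
wrist_force: [-0.2, -0.2, -0.6]
width: 0.014
finger_force: 30.0
```

Request:
{"op": "servo_tool", "data": {
  "commands": [0,0,0.03,0,0,0,0.0,0,0,0.06,0,0,0,0.0,0,0,0.085,0,0,0,0.0,0,0,0.094,0,0,0,0.0,0,0,0.098,0,0,0,0.0,0,0,0.102,0,0,0,0.0,0,0,0.1035,0,0,0,0.0,0,0,0.1035,0,0,0,0.0]
}}

```text
time: 15.38
tool_pos: [0.5925, -0.1498, 0.028]
ee_rot: [-3.142, 0.0, 1.57]
wrist_force: [-4.2, 1.9, 4.7]
width: 0.014
finger_force: 30.0
```

Request:
{"op": "servo_tool", "data": {
  "commands": [0,0,0,0,0,0,0.03,0,0,0,0,0,0,0.03,0,0,-0.03,0,0,0,0.035,0,0,-0.07,0,0,0,0.045,0.03,0.004,-0.1035,0,0,0,0.045,0.09,0.01,-0.1035,0,0,0,0.045,0.15,0.017,-0.1035,0,0,0,0.045,0.21,0.024,-0.1035,0,0,0,0.045,0.27,0.031,-0.1035,0,0,0,0.045,0.325,0.0385,-0.1035,0,0,0,0.045]
}}

```text
time: 16.62
tool_pos: [0.632, 0.1776, 0.1303]
ee_rot: [3.14, -0.0, 1.571]
wrist_force: [-0.4, -0.3, -0.0]
width: 0.0454
finger_force: 0.0
```

Request:
{"op": "servo_tool", "data": {
  "commands": [0.0175,0,0,0,0,0,0.045,0.0175,0,0,0,0,0,0.045,0.0175,0,0,0,0,0,0.045]
}}

```text
time: 17.0
tool_pos: [0.6316, 0.1909, 0.13]
ee_rot: [3.141, 0.001, 1.569]
wrist_force: [0.6, -1.0, -0.3]
width: 0.045
finger_force: 0.0
```

```bash
python3 look.py
```

```text
17.0 [0.6316 0.1909 0.13  ] [3.141e+00 1.000e-03 1.569e+00] 0.045 [ 0.6 -1.  -0.3]
top 0.67 [ 529.3 -150.8] z 8 20 383.0
top 0.59 [ 595.3 -152. ] z 8 19 387.0
side 0.82 [631.4 192.1] z 0 37 293.0
side 0.76 [436.3 181.4] z 0 41 291.0
side 0.64 [ 528.3 -153.4] z 8 26 150.0
```

Request:
{"op": "servo_tool", "data": {
  "commands": [0.001,0,0.03,0,0,0,0.045,0.001,0,0.06,0,0,0,0.045,0.001,0,0.09,0,0,0,0.045,0.001,0,0.11,0,0,0,0.045,0.001,0,0.11,0,0,0,0.045,0.001,0,0.11,0,0,0,0.0,0.001,0,0.11,0,0,0,0.0,0.001,0,0.11,0,0,0,0.0,0.001,0,0.11,0,0,0,0.0]
}}

```text
time: 18.32
tool_pos: [0.6314, 0.1938, 0.0204]
ee_rot: [3.142, -0.0, 1.57]
wrist_force: [-0.6, 0.6, 1.7]
width: 0.0142
finger_force: 30.0
```

Request:
{"op": "servo_tool", "data": {
  "commands": [0,0,0,0,0,0,0.03,0,0,0,0,0,0,0.03,0,0,0,0,0,10,0.03,0,0,0,0,0,20,0.03,0,0,0,0,0,30,0.03,0,0,0,0,0,40,0.03,0,0,0,0,0,50,0.03,0,0,0,0,0,60,0.03,0,0,0,0,0,70,0.03,0,0,0,0,0,80,0.03]
}}

```text
time: 19.58
tool_pos: [0.6314, 0.1937, 0.0198]
ee_rot: [3.141, 0.0, 0.168]
wrist_force: [-0.5, -0.7, 0.2]
width: 0.03
finger_force: 0.0
```

Request:
{"op": "servo_tool", "data": {
  "commands": [0,0,0,0,0,10,0.03,0,0,0,0,0,10,0.0,0,0,0,0,0,10,0.0,0,0,0,0,0,10,0.0,0,0,0,0,0,10,0.0]
}}

```text
time: 20.2
tool_pos: [0.6314, 0.1937, 0.0199]
ee_rot: [3.142, 0.0, 0.0]
wrist_force: [-1.0, 0.7, -0.4]
width: 0.0142
finger_force: 30.0
```

Request:
{"op": "servo_tool", "data": {
  "commands": [0,0,-0.04,0,0,0,0.0,0,0.005,-0.09,0,0,-10,0.0,-0.005,0.035,-0.11,0,0,-20,0.0,-0.01,0.075,-0.11,0,0,-30,0.0,-0.016,0.115,-0.11,0,0,-40,0.0,-0.022,0.155,-0.11,0,0,-50,0.0,-0.028,0.195,-0.11,0,0,-60,0.0,-0.034,0.235,-0.11,0,0,-70,0.0,-0.038,0.268,-0.11,0,0,-80,0.0,-0.0389,0.2775,-0.11,0,0,-90,0.0]
}}

```text
time: 21.45
tool_pos: [0.5918, -0.086, 0.1298]
ee_rot: [-3.141, 0.001, 1.574]
wrist_force: [-0.2, 0.3, -0.8]
width: 0.0142
finger_force: 30.0
```

Request:
{"op": "servo_tool", "data": {
  "commands": [0,0,0,0,0,0,0.0,0,0,0,0,0,0,0.0,0,0,0,0,0,0,0.0]
}}

```text
time: 21.82
tool_pos: [0.5925, -0.083, 0.1299]
ee_rot: [3.142, -0.0, 1.57]
wrist_force: [-0.3, -0.8, -0.5]
width: 0.014
finger_force: 30.0
```

Request:
{"op": "servo_tool", "data": {
  "commands": [0,0,0.03,0,0,0,0.0,0,0,0.06,0,0,0,0.0,0,0,0.085,0,0,0,0.0,0,0,0.094,0,0,0,0.0,0,0,0.098,0,0,0,0.0,0,0,0.102,0,0,0,0.0,0,0,0.1035,0,0,0,0.0,0,0,0.1035,0,0,0,0.0]
}}

```text
time: 22.82
tool_pos: [0.593, -0.0839, 0.0278]
ee_rot: [3.14, 0.0, 1.57]
wrist_force: [-2.0, 0.7, 2.1]
width: 0.0142
finger_force: 30.0
```

Request:
{"op": "servo_tool", "data": {
  "commands": [0,0,0.0005,0,0,0,0.0,0,0,0.0005,0,0,0,0.03,0,0,-0.001,0,0,0,0.03,0,0,-0.04,0,0,0,0.035,0,0,-0.08,0,0,0,0.045,0.03,-0.018,-0.1035,0,0,0,0.045,0.08,-0.047,-0.1035,0,0,0,0.045,0.13,-0.077,-0.1035,0,0,0,0.045,0.18,-0.107,-0.1035,0,0,0,0.045,0.23,-0.136,-0.1035,0,0,0,0.045]
}}

```text
time: 24.08
tool_pos: [0.4555, 0.1477, 0.1299]
ee_rot: [3.141, -0.0, 1.57]
wrist_force: [1.2, 0.7, -0.2]
width: 0.0452
finger_force: 0.0
```

Request:
{"op": "servo_tool", "data": {
  "commands": [0.0355,-0.02,0,0,0,0,0.045,0.0355,-0.02,0,0,0,0,0.045,0.0355,-0.02,0,0,0,0,0.045]
}}

```text
time: 24.45
tool_pos: [0.4369, 0.1814, 0.13]
ee_rot: [3.141, 0.001, 1.57]
wrist_force: [-0.8, -0.4, 0.6]
width: 0.0449
finger_force: 0.0
```

```bash
python3 look.py
```

```text
24.45 [0.4369 0.1814 0.13  ] [3.141e+00 1.000e-03 1.570e+00] 0.0449 [-0.8 -0.4  0.6]
top 0.93 [ 529.3 -151.2] z 8 45 351.0
top 0.68 [ 596.5 -151.1] z 8 16 389.0
top 0.61 [596.3 -85.2] z 8 40 345.0
top 0.49 [447.7 162.6] z 0 334 60.0
side 0.9 [437.3 181.8] z 0 21 320.0
side 0.48 [332.9  70.7] z 0 26 279.0
side 0.42 [ 594.3 -153.7] z 8 24 153.0
```

Request:
{"op": "servo_tool", "data": {
  "commands": [0,0,0.03,0,0,0,0.045,0,0,0.06,0,0,0,0.045,0,0,0.09,0,0,0,0.045,0,0,0.11,0,0,0,0.045,0,0,0.11,0,0,0,0.045,0,0,0.11,0,0,0,0.0,0,0,0.11,0,0,0,0.0,0,0,0.11,0,0,0,0.0,0,0,0.11,0,0,0,0.0]
}}

```text
time: 25.78
tool_pos: [0.4366, 0.1818, 0.0203]
ee_rot: [3.141, 0.0, 1.57]
wrist_force: [-0.1, -0.4, 1.6]
width: 0.0141
finger_force: 30.0
```

Request:
{"op": "servo_tool", "data": {
  "commands": [0,0,0,0,0,0,0.03,0,0,0,0,0,0,0.03,0,0,0,0,0,10,0.03,0,0,0,0,0,20,0.03,0,0,0,0,0,30,0.03,0,0,0,0,0,40,0.03,0,0,0,0,0,50,0.03,0,0,0,0,0,60,0.03,0,0,0,0,0,70,0.03,0,0,0,0,0,80,0.03]
}}

```text
time: 27.02
tool_pos: [0.4364, 0.1818, 0.0199]
ee_rot: [3.142, 0.0, 0.168]
wrist_force: [-0.0, -1.0, -0.2]
width: 0.0299
finger_force: 0.0
```

Request:
{"op": "servo_tool", "data": {
  "commands": [0,0,0,0,0,10,0.03,0,0,0,0,0,10,0.0,0,0,0,0,0,10,0.0,0,0,0,0,0,10,0.0,0,0,0,0,0,10,0.0]
}}

```text
time: 27.65
tool_pos: [0.4365, 0.1818, 0.0199]
ee_rot: [3.142, 0.0, 0.0]
wrist_force: [1.1, 0.1, -0.3]
width: 0.0141
finger_force: 30.0
```

Request:
{"op": "servo_tool", "data": {
  "commands": [0,0,-0.04,0,0,0,0.0,0,0.005,-0.09,0,0,-10,0.0,0.01,0.035,-0.11,0,0,-20,0.0,0.024,0.072,-0.11,0,0,-30,0.0,0.037,0.11,-0.11,0,0,-40,0.0,0.05,0.148,-0.11,0,0,-50,0.0,0.063,0.187,-0.11,0,0,-60,0.0,0.076,0.225,-0.11,0,0,-70,0.0,0.087,0.256,-0.11,0,0,-80,0.0,0.0902,0.2656,-0.11,0,0,-90,0.0]
}}

```text
time: 28.9
tool_pos: [0.5268, -0.0859, 0.1295]
ee_rot: [-3.141, 0.0, 1.574]
wrist_force: [-0.5, -0.8, -1.1]
width: 0.0142
finger_force: 30.0
```

Request:
{"op": "servo_tool", "data": {
  "commands": [0,0,0,0,0,0,0.0,0,0,0,0,0,0,0.0,0,0,0,0,0,0,0.0]
}}

```text
time: 29.28
tool_pos: [0.5264, -0.0831, 0.13]
ee_rot: [3.142, -0.0, 1.57]
wrist_force: [0.1, -0.7, -0.2]
width: 0.014
finger_force: 30.0
```

Request:
{"op": "servo_tool", "data": {
  "commands": [0,0,0.03,0,0,0,0.0,0,0,0.06,0,0,0,0.0,0,0,0.085,0,0,0,0.0,0,0,0.094,0,0,0,0.0,0,0,0.098,0,0,0,0.0,0,0,0.102,0,0,0,0.0,0,0,0.1035,0,0,0,0.0,0,0,0.1035,0,0,0,0.0]
}}

```text
time: 30.28
tool_pos: [0.527, -0.0839, 0.0279]
ee_rot: [3.14, 0.0, 1.57]
wrist_force: [-2.5, 0.6, 5.2]
width: 0.014
finger_force: 30.0
```

Request:
{"op": "servo_tool", "data": {
  "commands": [0,0,0,0,0,0,0.03,0,0,0,0,0,0,0.03,0,0,-0.03,0,0,0,0.035,0,0,-0.07,0,0,0,0.045,0.03,-0.02,-0.1,0,0,0,0.045,0.08,-0.04,-0.1035,0,0,0,0.045,0.13,-0.06,-0.1035,0,0,0,0.045,0.17,-0.08,-0.1035,0,0,0,0.045,0.2,-0.1,-0.1035,0,0,0,0.045]
}}

```text
time: 31.4
tool_pos: [0.426, 0.1178, 0.1299]
ee_rot: [3.141, -0.0, 1.571]
wrist_force: [0.1, 0.1, 0.1]
width: 0.0453
finger_force: 0.0
```

```bash
python3 look.py
python3 - <<'E'
from h import *
t=snapshot("top");a=t["img"][145:255,350:460];b=snapshot("side")["img"][85:195,260:370];c=t["img"][160:270,150:260]
cv2.imwrite("pics/a3.png",cv2.resize(np.hstack([a,b,c]),None,fx=2.4,fy=2.4,interpolation=cv2.INTER_CUBIC))
E
```

```text
31.4 [0.426  0.1178 0.1299] [ 3.141 -0.     1.571] 0.0453 [0.1 0.1 0.1]
top 0.87 [529.  -84.5] z 8 38 354.0
top 0.85 [595.4 -86. ] z 8 25 373.0
top 0.61 [ 595.4 -151.9] z 8 24 405.0
top 0.55 [ 528.5 -150.8] z 8 25 396.0
```

View pics/a3.png

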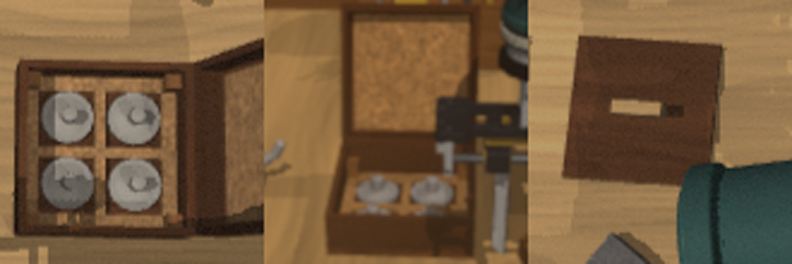

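All four lids lie flat in their recesses (left crop), and the cover has not moved (right crop, bar at about (637,107)). Next is the cover.

Request:
{"op": "servo_tool", "data": {
  "commands": [0.05,0.03,0,0,0,0.5,0.045,0.1,0.06,0,0,0,1,0.045,0.15,0.09,0,0,0,2,0.045,0.2,0.12,0,0,0,2.7,0.045,0.225,0.1347,0,0,0,2.7,0.045,0.225,0.1347,0,0,0,2.7,0.045,0.225,0.1347,0,0,0,2.7,0.045,0.225,0.1347,0,0,0,2.7,0.045]
}}

```text
time: 32.7
tool_pos: [0.5615, 0.3397, 0.1302]
ee_rot: [3.141, 0.0, 1.521]
wrist_force: [-0.3, 0.2, 0.4]
width: 0.0454
finger_force: 0.0
```

Run:
```python
from h import *
S=snapshot("side"); o=robot.get_obs();print(o["time"],o["tool_pos"])
for d in spotter.trace("cover",S):
    print(d["conf"],d["box"])
a=S["img"][240:360,220:400];cv2.imwrite("pics/a4.png",cv2.resize(a,None,fx=4,fy=4,interpolation=cv2.INTER_CUBIC))
print(w2px([[.5607,.3433,.026],[.5607-.0012-.007,.3433+.0253,.026],[.5607+.0012+.007,.3433-.0253,.026]],S)-[220,240])
```

```text
32.75 [0.5614822  0.33982748 0.13039598]
0.77 [261.1, 271.0, 82.7, 67.3]
0.64 [199.4, 174.6, 46.2, 52.0]
[[83.97784388 52.98715392]
 [87.17504679 63.49187283]
 [80.93871306 43.00179616]]
```

View pics/a4.png

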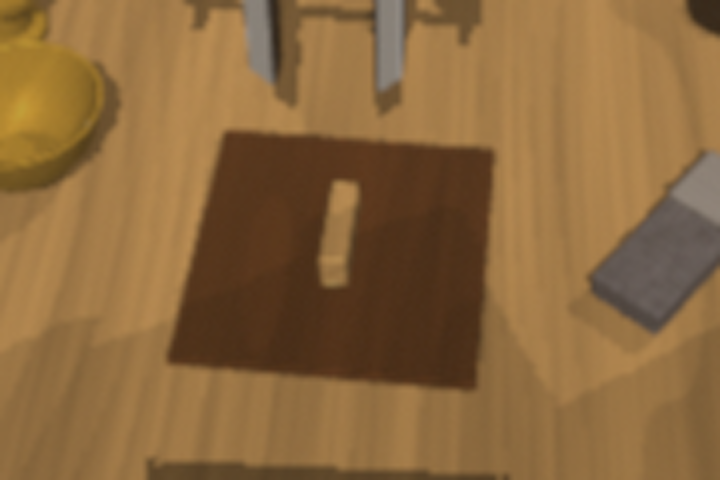

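The bar top's centre is at about (340,220) in the crop, a pixel or so nearer the camera than predicted, so I'll shift 4 mm along +y and grasp.

Request:
{"op": "servo_tool", "data": {
  "commands": [0.004,-0.001,0.03,0,0,0,0.045,0.004,-0.001,0.06,0,0,0,0.045,0.004,-0.001,0.09,0,0,0,0.045,0.004,-0.001,0.11,0,0,0,0.045,0.004,-0.001,0.11,0,0,0,0.0,0.004,-0.001,0.11,0,0,0,0.0,0.004,-0.001,0.11,0,0,0,0.0,0.004,-0.001,0.11,0,0,0,0.0,0.004,-0.001,0.11,0,0,0,0.0]
}}

```text
time: 33.92
tool_pos: [0.5607, 0.3454, 0.0207]
ee_rot: [3.141, -0.0, 1.523]
wrist_force: [-2.0, -0.6, 4.1]
width: 0.0136
finger_force: 30.0
```

Request:
{"op": "servo_tool", "data": {
  "commands": [0,0,-0.04,0,0,0,0.0,0,0,-0.08,0,0,0,0.0,0,0,-0.11,0,0,-1,0.0,0,0,-0.12,0,0,-2.7,0.0,0,0,-0.12,0,0,-2.7,0.0,0,0,-0.12,0,0,-2.7,0.0]
}}

```text
time: 34.67
tool_pos: [0.5598, 0.3447, 0.1374]
ee_rot: [-3.138, 0.002, 1.57]
wrist_force: [-0.2, -0.3, -0.5]
width: 0.0134
finger_force: 30.0
```

Request:
{"op": "servo_tool", "data": {
  "commands": [-0.02,0,0,0,0,0,0.0,-0.06,0,0,0,0,0,0.0,-0.11,0,0,0,0,0,0.0,-0.16,0,0,0,0,0,0.0,-0.21,0,0,0,0,0,0.0,-0.26,0,0,0,0,0,0.0,-0.29,0,0,0,0,0,0.0,-0.3,0,0,0,0,0,0.0,-0.3,0,0,0,0,0,0.0,-0.3,0,0,0,0,0,0.0]
}}

```text
time: 35.92
tool_pos: [0.5604, 0.0462, 0.1398]
ee_rot: [-3.141, -0.0, 1.571]
wrist_force: [0.3, -1.0, -1.1]
width: 0.0133
finger_force: 30.0
```

Run:
```python
from h import *
S=snapshot("side");T=snapshot("top"); o=robot.get_obs();print(o["time"],o["tool_pos"],o["ee_rot"],o["width"])
for n,s in(("t",T),("s",S)):
  for d in spotter.trace("cover",s): print(n,d["conf"],d["box"])
p=o["tool_pos"]+[0,-.0014,-.020]
C=np.array([[72,72,6],[72,-72,6],[-72,-72,6],[-72,72,6]])/1e3+p
out=[]
for s in(T,S):
    q=w2px(C,s); im=cv2.resize(s["img"],None,fx=4,fy=4,interpolation=cv2.INTER_CUBIC)
    cv2.polylines(im,[np.round((q+.5)*4).astype(int)],True,(0,255,0),1)
    c=(q.mean(0)*4).astype(int); out.append(im[c[1]-220:c[1]+220,c[0]-200:c[0]+200])
cv2.imwrite("pics/a5.png",np.hstack(out))
```

```text
36.025 [0.56046342 0.04636265 0.13985986] [-3.14145793e+00 -1.95192328e-04  1.57203452e+00] 0.013973498543696528
t 0.78 [293.8, 180.2, 62.3, 53.1]
s 0.72 [278.8, 153.4, 65.4, 33.0]
```

View pics/a5.png

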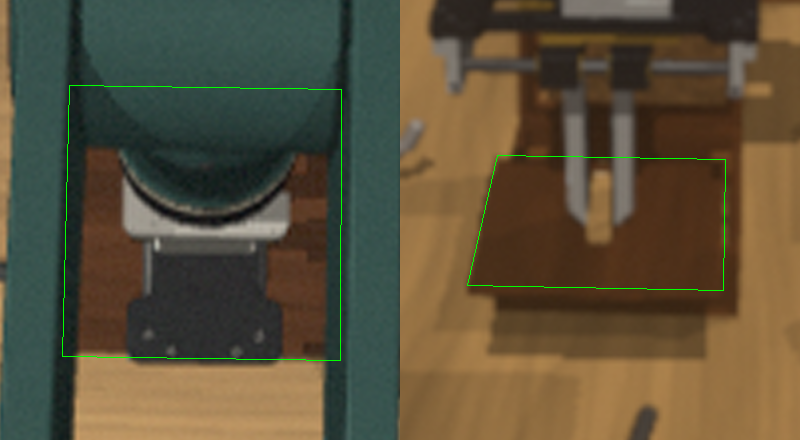

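The held cover is level and its outline matches the prediction within about a pixel. Carrying it over the case.

Request:
{"op": "servo_tool", "data": {
  "commands": [-0.03,0,0,0,0,0,0.0,-0.07,0,0,0,0,0,0.0,-0.11,-0.0008,0,0,0,0,0.0,-0.145,-0.0008,0,0,0,0,0.0,-0.1619,-0.0008,0,0,0,0,0.0,-0.1619,-0.0008,0,0,0,0,0.0,-0.1619,-0.0008,0,0,0,0,0.0,-0.1619,-0.0008,0.03,0,0,0,0.0,-0.1619,-0.0008,0.055,0,0,0,0.0,-0.1619,-0.0008,0.055,0,0,0,0.0]
}}

```text
time: 37.38
tool_pos: [0.5579, -0.1147, 0.0825]
ee_rot: [-3.136, -0.002, 1.572]
wrist_force: [0.5, -0.1, -0.3]
width: 0.0138
finger_force: 30.0
```

Request:
{"op": "servo_tool", "data": {
  "commands": [0,0,0.01,0,0,0,0.0,0,0,0.018,0,0,0,0.0,0,0,0.022,0,0,0,0.0,0,0,0.024,0,0,0,0.0,0,0,0.024,0,0,0,0.0]
}}

```text
time: 38.0
tool_pos: [0.5596, -0.1164, 0.064]
ee_rot: [3.141, -0.0, 1.57]
wrist_force: [-6.8, 3.1, 9.3]
width: 0.0147
finger_force: 31.0
```

Run:
```python
from h import *
S=snapshot("side");T=snapshot("top"); o=robot.get_obs();print(o["time"],o["tool_pos"],o["ee_rot"],o["wrist_force"],o["wrist_torque"])
a=T["img"][140:260,340:460];b=S["img"][80:200,260:380]
cv2.imwrite("pics/a6.png",cv2.resize(np.hstack([a,b]),None,fx=3.3,fy=3.3,interpolation=cv2.INTER_CUBIC))
```

```text
38.1 [ 0.55964536 -0.11643299  0.06396664] [ 3.14053646e+00 -1.46452339e-05  1.57042567e+00] [-6.85542898  1.83923292  8.7184166 ] [ 0.38980771  0.57501619 -0.03007208]
```

View pics/a6.png

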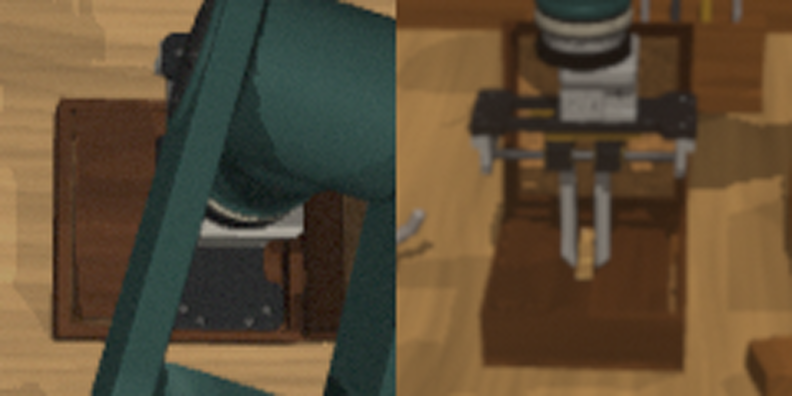

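The plate is hung up: TCP z is 64 instead of 56, and the force points along -x, which fits the gap showing on the -x side at (670,285). I'll lift, shift 2 mm along -x and retry.

Request:
{"op": "servo_tool", "data": {
  "commands": [0,0,-0.01,0,0,0,0.0,0,0,-0.018,0,0,0,0.0,0.0005,-0.002,-0.018,0,0,0,0.0,0.0005,-0.002,-0.018,0,0,0,0.0,0.0005,-0.002,-0.018,0,0,0,0.0]
}}

```text
time: 38.72
tool_pos: [0.5573, -0.1161, 0.0783]
ee_rot: [-3.141, -0.0, 1.57]
wrist_force: [0.3, -0.2, -1.5]
width: 0.0138
finger_force: 29.7
```

Request:
{"op": "servo_tool", "data": {
  "commands": [0,0,0.006,0,0,0,0.0,0,0,0.011,0,0,0,0.0,0,0,0.015,0,0,0,0.0,0,0,0.015,0,0,0,0.0]
}}

```text
time: 39.22
tool_pos: [0.5572, -0.1161, 0.0633]
ee_rot: [-3.14, -0.0, 1.57]
wrist_force: [-1.2, -0.7, -1.5]
width: 0.014
finger_force: 29.7
```

Free at z 63 now. Lowering further.

Request:
{"op": "servo_tool", "data": {
  "commands": [0,0,0.004,0,0,0,0.0,0,0,0.007,0,0,0,0.0,0,0,0.008,0,0,0,0.0,0,0,0.009,0,0,0,0.0,0,0,0.009,0,0,0,0.0]
}}

```text
time: 39.85
tool_pos: [0.5581, -0.1163, 0.0564]
ee_rot: [3.14, 0.001, 1.57]
wrist_force: [-1.2, 1.0, 5.4]
width: 0.014
finger_force: 30.0
```

Request:
{"op": "servo_tool", "data": {
  "commands": [0,0,0.002,0,0,0,0.0,0,0,0.004,0,0,0,0.0,0,0,0.004,0,0,0,0.0]
}}

```text
time: 40.22
tool_pos: [0.5581, -0.1163, 0.0563]
ee_rot: [3.14, 0.001, 1.571]
wrist_force: [-7.3, 2.6, 20.3]
width: 0.0136
finger_force: 30.0
```

Request:
{"op": "servo_tool", "data": {
  "commands": [0,0,-0.004,0,0,0,0.0,0,0,-0.004,0,0,0,0.03,0,0,-0.004,0,0,0,0.035,0,0,-0.03,0,0,0,0.035,0,0,-0.07,0,0,0,0.035,0.04,0,-0.08,0,0,0,0.03,0.09,0,-0.09,0,0,0,0.0,0.14,0,-0.1,0,0,0,0.0,0.19,0,-0.11,0,0,0,0.0,0.23,0,-0.12,0,0,0,0.0]
}}

```text
time: 41.48
tool_pos: [0.5574, 0.1157, 0.1704]
ee_rot: [-3.141, 0.0, 1.571]
wrist_force: [1.1, -0.7, 0.2]
width: 0.0003
finger_force: 0.0
```

Run:
```python
from h import *
S=snapshot("side");T=snapshot("top"); o=robot.get_obs();print(o["time"],o["tool_pos"],o["ee_rot"],o["wrist_force"])
a=T["img"][145:245,350:500];b=S["img"][70:195,260:360]
cv2.imwrite("pics/a7.png",np.hstack([cv2.resize(a,(600,400),interpolation=cv2.INTER_CUBIC)[:, :480],cv2.resize(b,(320,400),interpolation=cv2.INTER_CUBIC)]))
for c in("shell","shell_edge"):
  for n,s in(("t",T),("s",S)):
    for d in spotter.trace(c,s): print(c,n,round(d["conf"],2),d["box"])
```

```text
41.575 [0.55797824 0.11753681 0.17160159] [ 3.14004308e+00 -1.58914185e-03  1.57550391e+00] [ 0.16641971 -0.88333247 -0.14334696]
shell t 0.97 [429.5, 151.2, 67.2, 90.6]
shell t 0.87 [411.9, 285.5, 92.8, 85.7]
shell t 0.55 [354.6, 154.5, 141.7, 91.4]
shell s 0.77 [291.3, 88.6, 59.8, 57.1]
shell s 0.74 [380.8, 114.2, 65.1, 38.2]
shell s 0.45 [286.8, 87.8, 61.1, 103.1]
shell_edge t 0.88 [408.4, 288.1, 94.3, 85.0]
shell_edge t 0.81 [431.8, 152.7, 65.5, 91.1]
shell_edge s 0.97 [292.2, 84.5, 57.7, 61.1]
shell_edge s 0.89 [378.3, 115.4, 63.1, 37.6]
```

View pics/a7.png

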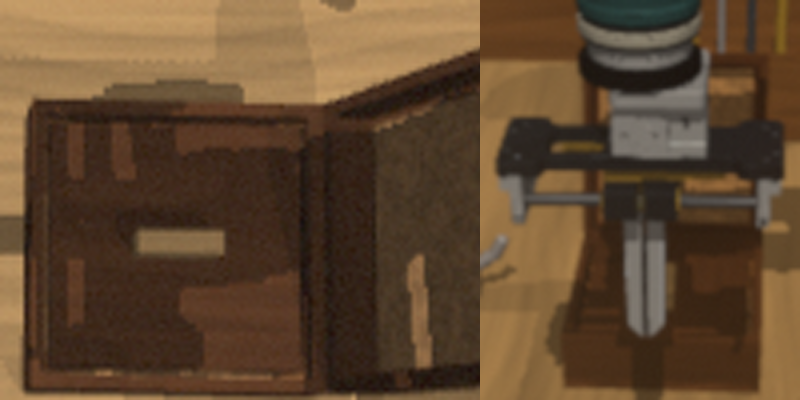

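The cover lies level inside the case, bar at (180,242). Now the shell: I'll go over it and down behind it with closed fingers. First, its angle from the tab's pixel.

Request:
{"op": "servo_tool", "data": {
  "commands": [0,0,-0.04,0,0,0,0,-0.02,0,-0.09,0,0,0,0,-0.07,0,-0.095,0,0,0,0,-0.12,0,-0.095,0,0,0,0,-0.12,0,-0.095,0,0,0,0]
}}

```text
time: 42.4
tool_pos: [0.5573, -0.0108, 0.2653]
ee_rot: [-3.141, 0.001, 1.563]
wrist_force: [-0.5, 0.8, -0.0]
width: 0.0008
finger_force: 0.0
```

Run:
```python
from h import *
T=snapshot("top"); o=robot.get_obs();print(o["tool_pos"])
im=T["img"].astype(int); m=((im[...,2]>120)&(im[...,1]-im[...,0]>50)); m[:150]=0;m[260:]=0;m[:,:470]=0;m[:,505:]=0
# brass tab extents
h=cv2.cvtColor(T["img"],cv2.COLOR_BGR2HSV); ys,xs=np.nonzero(m);print(xs.min() if len(xs) else 0,xs.max() if len(xs) else 0,ys.min() if len(ys) else 0,ys.max() if len(ys) else 0,len(xs))
hy,hz=-.1995,.052
for th in(1.75,1.85,1.9,1.95,2.05):
    c,s=np.cos(th),np.sin(th); f=lambda L,d:[.5585,hy+L*c-d*s,hz+L*s+d*c]
    print(th,w2px([f(184,4)] if 0 else [f(.184,.004),f(.184,.012),f(.166,.004),f(.166,0),f(.166,.032)],T).round(1).tolist())
```

```text
[ 0.55733919 -0.008844    0.26523253]
470 504 150 259 181
1.75 [[475.7, 192.6], [479.7, 192.8], [470.5, 194.3], [468.5, 194.2], [484.1, 195.0]]
1.85 [[484.4, 193.2], [488.1, 193.5], [478.2, 194.8], [476.4, 194.7], [490.8, 195.7]]
1.9 [[488.5, 193.5], [492.0, 193.9], [481.8, 195.1], [480.1, 195.0], [493.9, 196.2]]
1.95 [[492.4, 193.9], [495.7, 194.3], [485.3, 195.5], [483.6, 195.3], [496.7, 196.6]]
2.05 [[499.4, 194.8], [502.4, 195.2], [491.6, 196.2], [490.1, 196.1], [501.7, 197.6]]
```

Request:
{"op": "servo_tool", "data": {
  "commands": [-0.04,0,0,0,0,0,0,-0.09,0,0,0,0,0,0,-0.14,0,0,0,0,0,0,-0.19,0,0,0,0,0,0,-0.24,0,0,0,0,0,0,-0.29,0,0,0,0,0,0,-0.306,0,0,0,0,0,0,-0.306,0,0,0,0,0,0]
}}

```text
time: 43.45
tool_pos: [0.5575, -0.3122, 0.2651]
ee_rot: [-3.141, -0.002, 1.569]
wrist_force: [0.0, 0.8, -0.1]
width: 0.0005
finger_force: 0.0
```

Request:
{"op": "servo_tool", "data": {
  "commands": [0,0,0.03,0,0,0,0,0,0,0.06,0,0,0,0,0,0,0.079,0,0,0,0,0,0,0.079,0,0,0,0]
}}

```text
time: 43.95
tool_pos: [0.5571, -0.3103, 0.1853]
ee_rot: [-3.139, -0.002, 1.572]
wrist_force: [-0.1, 0.1, -0.4]
width: 0.0002
finger_force: 0.0
```

Run:
```python
from h import *
p=robot.get_obs()["tool_pos"];print(p)
hy,hz,L=-.1995,.052,.13
for d in range(110,-1,-10):
    t=np.radians(d);c,s=np.cos(t),np.sin(t)
    y,z=hy+L*c-.032*s-.008, hz+L*s+.032*c+.011
    print(d,"tool dx %.4f dz %.4f"%(y-p[1],p[2]-z))
```

```text
[ 0.55714301 -0.31033303  0.18528183]
110 tool dx 0.0283 dz 0.0111
100 tool dx 0.0487 dz -0.0002
90 tool dx 0.0708 dz -0.0077
80 tool dx 0.0939 dz -0.0113
70 tool dx 0.1172 dz -0.0108
60 tool dx 0.1401 dz -0.0063
50 tool dx 0.1619 dz 0.0021
40 tool dx 0.1818 dz 0.0142
30 tool dx 0.1994 dz 0.0296
20 tool dx 0.2140 dz 0.0477
10 tool dx 0.2253 dz 0.0682
0 tool dx 0.2328 dz 0.0903
```

Request:
{"op": "servo_tool", "data": {
  "commands": [0.01,0,0,0,0,0,0,0.02,0,0,0,0,0,0,0.03,0,0,0,0,0,0,0.04,0,-0.002,0,0,0,0,0.05,0,-0.004,0,0,0,0,0.06,0,-0.006,0,0,0,0,0.071,0,-0.0077,0,0,0,0]
}}

```text
time: 44.82
tool_pos: [0.5574, -0.2402, 0.1945]
ee_rot: [-3.141, -0.001, 1.57]
wrist_force: [0.0, -1.8, 1.3]
width: 0.0006
finger_force: 1.4
```

Request:
{"op": "servo_tool", "data": {
  "commands": [0.012,0,-0.002,0,0,0,0,0.023,0,-0.0035,0,0,0,0,0.035,0,-0.0035,0,0,0,0,0.047,0,-0.003,0,0,0,0,0.058,0,-0.001,0,0,0,0,0.07,0,0.0015,0,0,0,0]
}}

```text
time: 45.58
tool_pos: [0.5577, -0.1703, 0.193]
ee_rot: [3.141, -0.0, 1.57]
wrist_force: [0.8, -2.1, 0.4]
width: 0.0004
finger_force: 0.9
```

Request:
{"op": "servo_tool", "data": {
  "commands": [0.011,0,0.004,0,0,0,0,0.022,0,0.009,0,0,0,0,0.032,0,0.015,0,0,0,0,0.042,0,0.022,0,0,0,0,0.05,0,0.03,0,0,0,0,0.059,0,0.038,0,0,0,0,0.066,0,0.047,0,0,0,0,0.073,0,0.056,0,0,0,0]
}}

```text
time: 46.58
tool_pos: [0.5575, -0.0977, 0.1363]
ee_rot: [-3.141, -0.0, 1.57]
wrist_force: [0.7, -1.3, 1.2]
width: 0.0005
finger_force: 0.6
```

Run:
```python
from h import *
S=snapshot("side");o=robot.get_obs();print(o["tool_pos"],o["wrist_force"])
cv2.imwrite("pics/a8.png",cv2.resize(S["img"][60:200,220:400],None,fx=4,fy=4,interpolation=cv2.INTER_CUBIC))
```

```text
[ 0.55667411 -0.09674722  0.13471318] [-0.62209103  0.73200791  0.85962051]
```

View pics/a8.png

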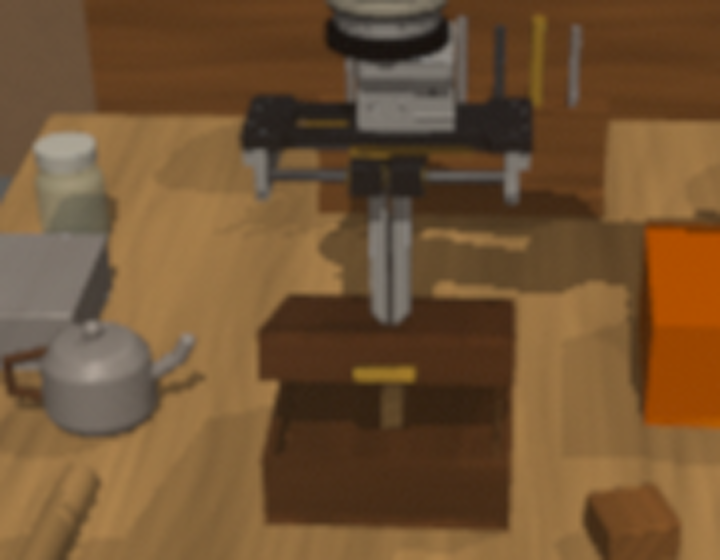

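The shell is swung to about 20°, with the fingers on its outer face at (390,315). Closing and pressing it shut.

Request:
{"op": "servo_tool", "data": {
  "commands": [0.006,0,0.01,0,0,0,0,0.012,0,0.02,0,0,0,0,0.016,0,0.03,0,0,0,0,0.02,0,0.037,0,0,0,0,0.025,0,0.041,0,0,0,0,0.025,0,0.044,0,0,0,0,0.025,0,0.044,0,0,0,0]
}}

```text
time: 47.5
tool_pos: [0.5575, -0.0727, 0.0952]
ee_rot: [3.141, -0.0, 1.571]
wrist_force: [-3.9, 1.6, 8.2]
width: 0.0007
finger_force: 3.9
```

Request:
{"op": "servo_tool", "data": {
  "commands": [0,0,0.002,0,0,0,0,0,0,0.004,0,0,0,0,0,0,0.004,0,0,0,0]
}}

```text
time: 47.88
tool_pos: [0.5576, -0.0727, 0.095]
ee_rot: [3.14, 0.0, 1.571]
wrist_force: [-10.3, 3.8, 20.9]
width: 0.0002
finger_force: 10.7
```

Request:
{"op": "servo_tool", "data": {
  "commands": [0,0,-0.02,0,0,0,0,0,0,-0.06,0,0,0,0,0.03,0,-0.1,0,0,0,0,0.08,-0.03,-0.12,0,0,0,0,0.13,-0.06,-0.12,0,0,0,0,0.18,-0.09,-0.12,0,0,0,0,0.22,-0.12,-0.12,0,0,0,0,0.22,-0.14,-0.12,0,0,0,0]
}}

```text
time: 48.88
tool_pos: [0.4162, 0.1494, 0.2094]
ee_rot: [3.141, -0.001, 1.575]
wrist_force: [-0.1, -1.7, 0.8]
width: 0.0005
finger_force: 0.0
```

Run:
```python
from h import *
S=snapshot("side");T=snapshot("top");o=robot.get_obs();print(o["time"],o["tool_pos"],o["wrist_force"])
cv2.imwrite("pics/a9.png",np.vstack([cv2.resize(T["img"][90:370,150:520],(555,420))[:300],np.pad(cv2.resize(S["img"][90:190,230:400],(510,300),interpolation=cv2.INTER_CUBIC),((0,0),(0,45),(0,0)))]))
```

```text
48.975 [0.41643031 0.14788493 0.20962631] [-0.21941139 -1.26533316  0.75819077]
```

View pics/a9.png

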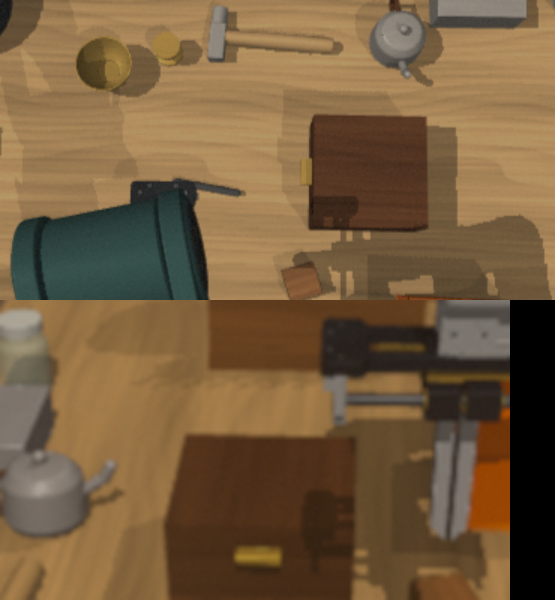

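The case is shut, rim to rim: the tip stopped at 84 mm under 21 N, and the picture shows no gap. The bystanders are untouched, so I'm handing in.

```bash
python3 -c "
from bench import close_job
print(close_job())"
```

```text
the job is handed in; nothing more can be done
None
```

I handed the job in at about 49 s of the 210 s: all four silver lids lie flat in their recesses, the cover plate is level on its four posts, and the case is pressed fully shut. The hand-in gave no verdict.

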